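# Point out the forked root and its sieve

## Robot

A 6-joint arm with a two-finger parallel gripper is mounted at the origin on the work surface. World frame = base frame: x ahead of the robot, y to its left, z up, the work surface at z = 0. Lengths are in m, angles in rad, forces in N, time in s.
With the tool pointing down it reaches from about 0.275 to 0.775 m from the base axis. Payload 14.6 kg.
Tool frame: the origin (TCP) lies midway between the tips of the shut fingers; the grasp point (between the pads) lies 19 mm behind it (r.grip_depth is the distance from the TCP to the grasp point, in m); z points along the fingers, y is the direction in which the jaws open and shut (so a half turn about z gives the same grasp; the last joint's range is limited). The gripper opens to 85 mm and grips with 20 to 120 N. Pads are 22 mm wide; open, the fingers measure 114 mm over their backs; the gripper's body (76 mm by 85 mm) begins 54 mm behind the grasp point. The pads swing forward as they close: fully open they stand 13 mm farther back than shut.
Start: joints at [1.087, 0.263, -0.048, 1.259, 0, 1.415], TCP at [0.17, 0.497, 0.231] pointing down, gripper open.
Joint ranges: [-2.65, 2.65], [-0.89, 1.7], [-1.18, 1.37], [-2.13, 2.11], [-1.35, 1.29], [-3.14, 3.14]. Speed limits (rad/s): [1.89, 1.89, 2.57, 2.79, 3.14, 3.14].

## Interface

Orientations are given as a unit quaternion [x, y, z, w].
In Python, from bench import r gives the robot as it stands. Calls block until the motion is done:
- r.move_to(position, orientation): joint-space move of the TCP to a pose.
- r.servo_line(position, ori=None, max_speed=0.15, force_limit=None): straight line of the TCP; ori=None keeps the orientation; max_speed is the mean speed in m/s. With force_limit (N) it stops when the force on the tool has changed by that much, and returns True; else False.
- r.move_joints(angles): joint-space move.
- r.let_go() and r.close_gripper(): open the fingers fully, or close them until they stop; the grip force is fixed at half the most.
- r.dwell(seconds).
- r.ik(position, orientation): joint angles nearest the present ones, or None.
- r.get_state(): the state.
- r.snapshot(name): name is "scene" or "top" or "wrist"; returns the picture (384x512x3 uint8, red, green, blue); there is no depth.
- r.camera_params(name): a dict with "camera_matrix" (3x3 intrinsics, pixels), "D" ([k1, k2, p1, p2, k3] as OpenCV has them; the pictures are not rectified), "R" (3x3) and "t" (3): a world point X has camera coordinates R X + t; the wrist camera has in their place "T_tool_cam" (4x4, takes a point from camera to tool coordinates, whose origin is the TCP and whose axes are the flange's). Camera axes: x right, y down, z forward; pixel columns grow to the right and rows downward; lengths in m; the calibration is good to about 2 mm. A picture is of the moment at which its call begins: read the wrist's pose just before it. camera_params takes no time and is no camera call.
A pose or a line that the arm cannot do raises r.PlanningError and nothing moves.
- r.finish_job(): hands the job in, once; it reports no verdict.
Trained networks look in the newest picture that a camera, given by its name, has taken for a name from the list of things; names that differ only in an ending like _2 or _b are one class to them, and where a whole thing is asked for, a point or a joint stands for the part that bears it (a point fixed in the world has none). Each returns a list of dicts, best first, with "p" (0 to 1); they miss things now and then, are a little off and sometimes report something else, mostly with a low value. They report only what shows in the picture. A call takes as long as a camera call. They do not tell look-alikes from the thing itself.
- r.spot_in(camera, thing): "xy" ([column, row] in pixels, amid what is visible of it).
The state is a dict: "time_s": time; "q": joint angles; "joint_vel": joint speeds; "effort": joint torques, N m; "tcp_pos": TCP position; "eef_rot": TCP orientation; "contact_force": force on the tool from outside, world axes, zero at the start; "moment": the same for the moment, N m; "finger_gap": opening from 0.0 (shut) to 1.0 (fully open).
Only numpy, scipy, OpenCV 4.12 (cv2) and the standard library are available. Lean on these libraries where they do the work, as an engineer would, in place of code of your own. Each camera call takes 0.05 s, during which the arm holds its last target.

## Task

Show a visitor which root to look at and where it was washed out: press the push button of the light box right down and let it go, then point down at the forked root lying in one of the three glass dishes, fingertips just above the middle of it (a few centimetres at most), for two seconds. Then point in the same way down at the middle of the wider of the two sieves for two seconds, and finish still pointing there. Apart from the light box nothing may be touched or shifted, and do not lower the fingertips over the other two dishes or the smaller sieve.

Things in the scene. Friction and masses are not known exactly. Their poses are not given: they have to be found in the camera images.
- lightbox: Flat grey light box fixed on the table, 180 mm (x) by 340 mm (y), 25 mm high, with a white panel on which the three dishes stand. Origin at the centre of its underside; its x axis points to its far side, y to its left, z up. The grey strip along its near (-x) edge carries the push button near the left (+y) end. A brush and tweezers, under 35 mm high, lie loose on the table between it and the robot.
- button (a joint): Travel of the push button: 0 up, 0.006 m fully down. A spring returns it; fully down takes 5 N.
- button_top (a point): Middle of the top of the round black push button, 26 mm across, in a round grey housing on the near left corner of the light box; it is pressed straight down.
- dish_forked_mid (a point): Clear glass dish, 90 mm across, 15 mm high, 3 mm wall and floor, open at the top, standing loose on the light box; in it lies the forked root: a brown Y-shaped twig 54 mm long and 7 mm thick. This point is the middle of the dish and of the root, half-way up the root and 6 mm above the dish's underside.
- dish_straight_mid (a point): Clear glass dish, 90 mm across, 15 mm high, 3 mm wall and floor, open at the top, standing loose on the light box; in it lies one straight brown root, 60 mm long. This point is the middle of the dish, 6 mm above its underside.
- dish_coiled_mid (a point): Clear glass dish, 90 mm across, 15 mm high, 3 mm wall and floor, open at the top, standing loose on the light box; in it lies a brown root coiled into a C-shaped ring, 45 mm across. This point is the middle of the dish, 6 mm above its underside.
- sieve_wide_mid (a point): Round steel test sieve, 150 mm across, 45 mm high, 4 mm wall, standing loose on the table, open at the top. This point is the middle of its mesh, 20 mm above the table and 25 mm below the rim.
- sieve_small_mid (a point): The smaller round steel sieve, 100 mm across, 45 mm high, otherwise alike. This point is the middle of its mesh, 20 mm above the table.
- wash_bottle: White bottle with a red cap, 66 mm across, 180 mm high, standing loose to the right of the light box. Origin at the centre of its underside.
- jar: Glass jar with a white cap, 56 mm across, 75 mm high, standing loose. Origin at the centre of its underside.
- vial: Small amber vial with a black cap, 28 mm across, 60 mm high, standing loose. Origin at the centre of its underside.
Mind the look-alikes: they are no part of the job. Leave any yellow look-alike of the part that bears sieve_wide_mid alone.

How it is judged:
By the outcome, as a careful person would: the job done as asked, in the order asked, and still so for the second after the job is handed in, with the robot touching nothing.
It also fails if it takes over 64 s, if anything falls off the work surface, if the arm or the gripper's body presses on something with over 40 N, if the wrist force passes 120 N, or if a joint passes its speed limit or range.

## Working session

There is one attempt and no reset: what is moved stays moved. The work goes in short steps, each a Python script; the robot and the scene stay as the last script left them, time stands still between calls to the robot, and variables do not carry over. Pictures are saved under pics/ and viewed, and the job is handed in when it is done.

```bash
ls; mkdir -p pics
python3 - <<'E'
from bench import r
import cv2
for c in ("scene","top","wrist"):
    im=r.snapshot(c); cv2.imwrite(f"pics/{c}0.png",cv2.resize(im[:,:,::-1],(768,576),interpolation=cv2.INTER_CUBIC))
    for t in ["button_top","dish_forked_mid","dish_straight_mid","dish_coiled_mid","sieve_wide_mid","sieve_small_mid","lightbox","jar","vial","wash_bottle"]:
        print(c,t,[(round(d['p'],2),[round(float(v),1) for v in d['xy']]) for d in r.spot_in(c,t)])
s=r.get_state();print(s)
E
```

```text
pics
scene button_top [(0.55, [255.7, 189.0]), (0.24, [302.7, 259.2])]
scene dish_forked_mid []
scene dish_straight_mid [(0.69, [218.6, 171.4])]
scene dish_coiled_mid [(0.68, [228.4, 193.9])]
scene sieve_wide_mid [(0.63, [300.7, 255.8]), (0.62, [419.9, 277.8])]
scene sieve_small_mid [(0.95, [318.1, 322.4])]
scene lightbox [(0.8, [235.4, 181.2])]
scene jar [(0.88, [208.8, 258.8])]
scene vial [(0.72, [245.4, 310.3])]
scene wash_bottle [(0.63, [185.7, 111.7])]
top button_top []
top dish_forked_mid [(0.92, [320.0, 181.1])]
top dish_straight_mid [(0.78, [291.4, 174.6])]
top dish_coiled_mid [(0.71, [264.0, 172.2])]
top sieve_wide_mid [(0.58, [128.6, 255.7]), (0.55, [188.3, 194.9])]
top sieve_small_mid [(0.95, [141.4, 178.2]), (0.36, [372.3, 181.4])]
top lightbox [(0.76, [287.7, 191.8])]
top jar [(0.63, [219.1, 135.7])]
top vial []
top wash_bottle [(0.66, [373.4, 180.6]), (0.19, [215.7, 136.6])]
wrist button_top []
wrist dish_forked_mid []
wrist dish_straight_mid []
wrist dish_coiled_mid []
wrist sieve_wide_mid [(0.84, [115.3, 375.1]), (0.65, [224.3, 244.7])]
wrist sieve_small_mid []
wrist lightbox []
wrist jar []
wrist vial []
wrist wash_bottle []
{'time_s': 1.65, 'q': array([ 1.08672371e+00,  2.63098466e-01, -4.83254210e-02,  1.25940421e+00,
       -1.29610523e-05,  1.41548488e+00]), 'joint_vel': array([-0.00017835, -0.00156225,  0.00169543, -0.00029677, -0.0004215 ,
        0.00233894]), 'effort': array([ 4.00117569e-03, -6.37423825e+01,  3.84771895e+01,  1.25295592e-03,
        2.22754790e-05, -7.60799594e-06]), 'tcp_pos': array([0.16951586, 0.49686734, 0.23126974]), 'eef_rot': array([ 1.63641298e-01,  9.86519906e-01, -1.71150188e-05,  1.16051794e-06]), 'contact_force': array([ 0.98903193, -0.57206305,  0.03610901]), 'moment': array([-0.0294408, -0.0264835,  0.0203669]), 'finger_gap': 1.0052741969589427}
```

View pics/scene0.png

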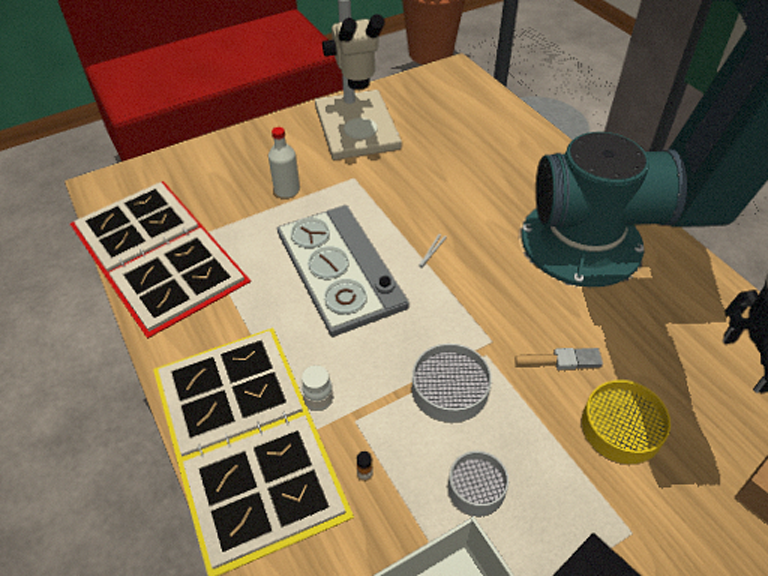

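View pics/top0.png

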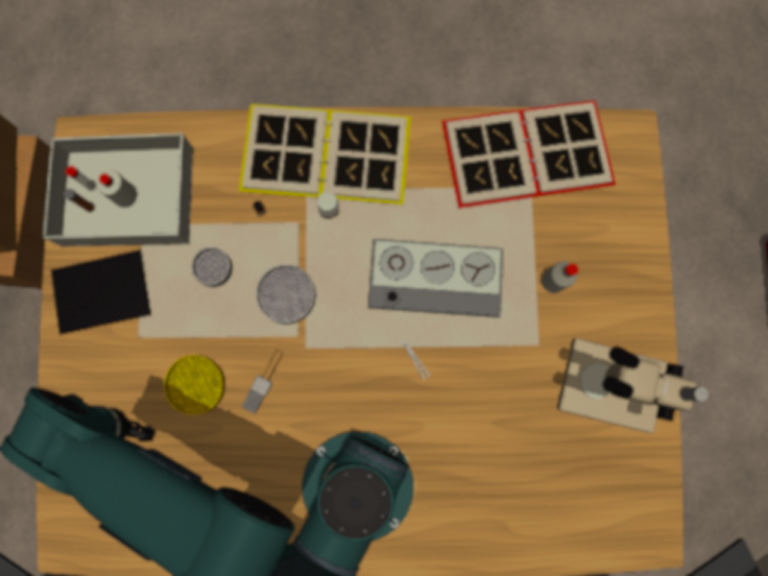

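View pics/wrist0.png

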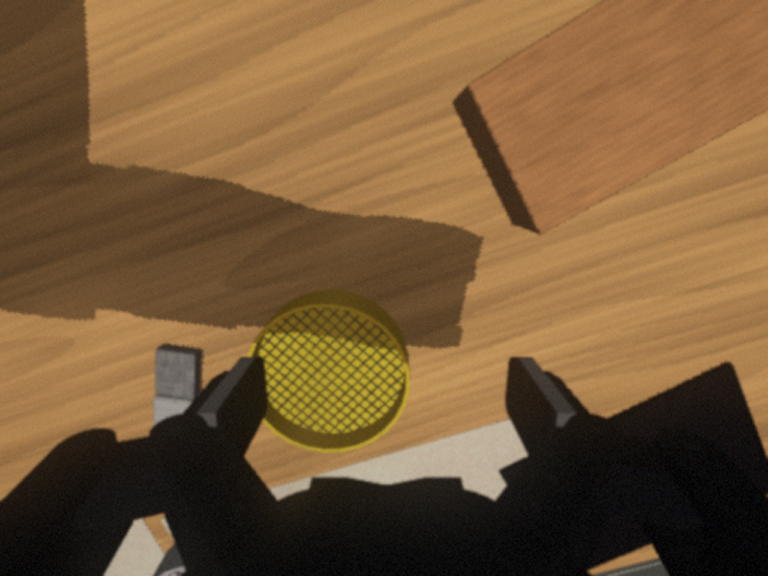

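The scene (768x576 pictures) has three candidates for the forked root, all in dishes.
- **Scene view:** the Y-shaped root is at (312,233), straight at (328,263), coiled C at (346,297).
- **Top view:** the Y is at (478,268), straight at (437,267), C at (396,262). I choose the Y. The pictures in the binders only resemble roots.

Sieves:
- **Wide steel:** scene (452,380), top (287,294). This is my choice.
- **Small steel:** scene (478,482), top (212,267).
- **Yellow look-alike:** scene (626,420), top (193,384). I leave it alone.

The button is at scene (386,284), top (392,296).

```bash
cat > h.py <<'E'
import numpy as np, cv2
from bench import r
def ray(c,px,st=None):
    p=r.camera_params(c);K=np.array(p["camera_matrix"]);D=np.array(p["D"],float)
    u=cv2.undistortPoints(np.array([[px]],float),K,D)[0,0]
    d=np.array([u[0],u[1],1.])
    if c=="wrist":
        from scipy.spatial.transform import Rotation as Ro
        T=np.array(p["T_tool_cam"]);W=Ro.from_quat(st["eef_rot"]).as_matrix()
        return W@T[:3,3]+st["tcp_pos"], W@T[:3,:3]@d
    R=np.array(p["R"]);t=np.array(p["t"]);return -R.T@t,R.T@d
def atz(c,px,z,st=None):
    o,d=ray(c,px,st);return o+d*(z-o[2])/d[2]
def tri(a,b):
    A=np.zeros((3,3));v=np.zeros(3)
    for o,d in (a,b):
        d=d/np.linalg.norm(d);P=np.eye(3)-np.outer(d,d);A+=P;v+=P@o
    return np.linalg.solve(A,v)
def proj(c,X,st=None):
    p=r.camera_params(c);K=np.array(p["camera_matrix"]);D=np.array(p["D"],float)
    if c=="wrist":
        from scipy.spatial.transform import Rotation as Ro
        T=np.array(p["T_tool_cam"]);W=Ro.from_quat(st["eef_rot"]).as_matrix()
        X=T[:3,:3].T@(W.T@(np.array(X)-st["tcp_pos"])-T[:3,3]);return cv2.projectPoints(X.reshape(1,3),np.zeros(3),np.zeros(3),K,D)[0][0,0]
    return cv2.projectPoints(np.array(X,float).reshape(1,3),cv2.Rodrigues(np.array(p["R"]))[0],np.array(p["t"],float),K,D)[0][0,0]
E
python3 - <<'E'
from h import *
np.set_printoptions(precision=4,suppress=True)
P={"btn":((255.7,189),(261.5,197.2),.035),"fork":((207.5,155.5),(319.3,179.5),.031),"str":((218.6,174.5),(291.4,178),.031),"coil":((230.5,198),(264,174),.031),"wide":((300.7,252.5),(190.5,196),.02),"small":((318.5,321),(141.4,178.2),.02)}
for k,(s,t,z) in P.items(): print(k,tri(ray("scene",s),ray("top",t)),atz("scene",s,z),atz("top",t,z))
for k,t in dict(nearL=(247,204),nearR=(333,210),farR=(335,164),farL=(248,160)).items(): print(k,atz("top",t,.025))
for t in dict(jar=(219,136),vial=(173,138),wb=(373,181)).values(): print(atz("top",t,.06))
E
```

```text
btn [ 0.4776 -0.093   0.0316] [ 0.4789 -0.0903  0.035 ] [ 0.4773 -0.093   0.035 ]
fork [ 0.5436 -0.3163  0.0252] [ 0.5443 -0.3093  0.031 ] [ 0.5442 -0.3165  0.031 ]
str [ 0.5512 -0.2092  0.0316] [ 0.5514 -0.21    0.031 ] [ 0.551  -0.2089  0.031 ]
coil [ 0.5658 -0.1027  0.0302] [ 0.5644 -0.1005  0.031 ] [ 0.5675 -0.104   0.031 ]
wide [0.4851 0.1778 0.0288] [0.4812 0.1735 0.02  ] [0.4866 0.1788 0.02  ]
small [0.5578 0.3713 0.0219] [0.557  0.3707 0.02  ] [0.5582 0.3717 0.02  ]
nearL [ 0.4531 -0.0377  0.025 ]
nearR [ 0.4264 -0.3665  0.025 ]
farR [ 0.6059 -0.3813  0.025 ]
farL [ 0.6243 -0.0432  0.025 ]
[0.7118 0.0669 0.06  ]
[0.7063 0.2439 0.06  ]
[ 0.5317 -0.5188  0.06  ]
```

Run:
```python
from h import *
np.set_printoptions(precision=4,suppress=True)
r.close_gripper()
q=[0,1,0,0]
for p in ([.478,-.092,.25],[.545,-.314,.2],[.484,.177,.2]): print(r.ik(p,q))
r.move_to([.478,-.092,.25],q)
s=r.get_state();im=r.snapshot("wrist");print(s["time_s"],s["tcp_pos"],s["eef_rot"],s["contact_force"])
cv2.imwrite("pics/w1.png",cv2.resize(im[:,:,::-1],(768,576),interpolation=cv2.INTER_CUBIC))
for t in ["button_top","dish_forked_mid","dish_coiled_mid","dish_straight_mid"]: print(t,[(round(d['p'],2),d['xy']) for d in r.spot_in("wrist",t)])
print(proj("wrist",[.478,-.092,.033],s), proj("wrist",s["tcp_pos"],s))
```

```text
[-0.3577  0.192  -0.0939  1.2849  0.     -0.3577]
[-0.6522  0.454   0.1632  1.2801  0.     -0.6522]
[ 0.1924  0.2584 -0.1409  1.1716  0.      0.1924]
4.7833 [ 0.4781 -0.0914  0.25  ] [-0.0004  1.      0.0001  0.    ] [-0.8877 -0.623   0.9161]
button_top [(0.72, [257.1, 171.5])]
dish_forked_mid [(0.55, [100.1, 216.2])]
dish_coiled_mid []
dish_straight_mid []
[256.0237 170.3449] [255.5922 243.989 ]
```

View pics/w1.png

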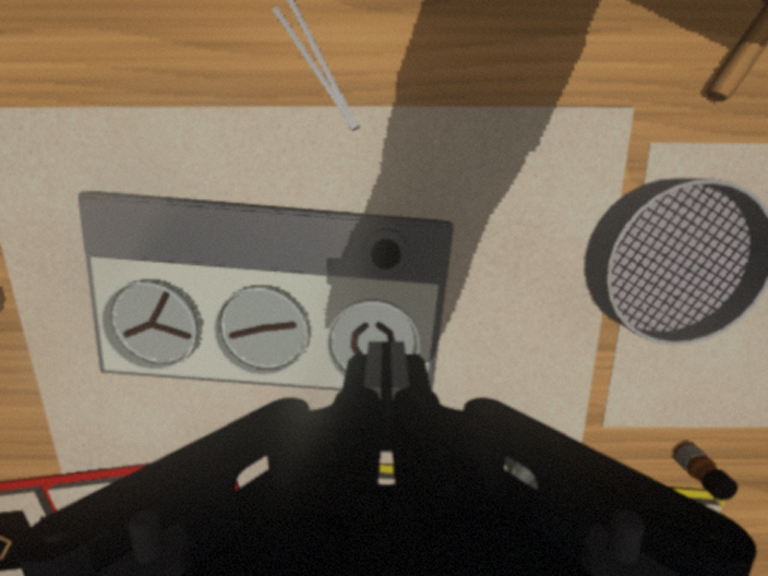

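The wrist view shows the button at (386,254), the forked root in its dish at (153,322), the straight at (264,327), the C partly behind the fingers at (373,340), and the wide sieve's rim around (690,260). The Y is clearly the forked root. Next I turn these into positions.

Run:
```python
from h import *
np.set_printoptions(precision=4,suppress=True)
s=r.get_state()
for n,p,z in [("btn",(386,253.5),.035),("fork",(153,322.5),.035),("str",(264,327),.035),("coil",(373,339),.035),("rimR",(692,258),.045)]:
    print(n,atz("wrist",np.array(p)/1.5,z,s))
im=r.snapshot("wrist")
cv2.imwrite("pics/crop.png",cv2.resize(im[100:260,40:310,::-1],None,fx=2.9,fy=2.9,interpolation=cv2.INTER_CUBIC))
```

```text
btn [ 0.4757 -0.0905  0.035 ]
fork [ 0.5417 -0.3091  0.035 ]
str [ 0.5459 -0.205   0.035 ]
coil [ 0.5579 -0.1027  0.035 ]
rimR [0.4772 0.1769 0.045 ]
```

View pics/crop.png

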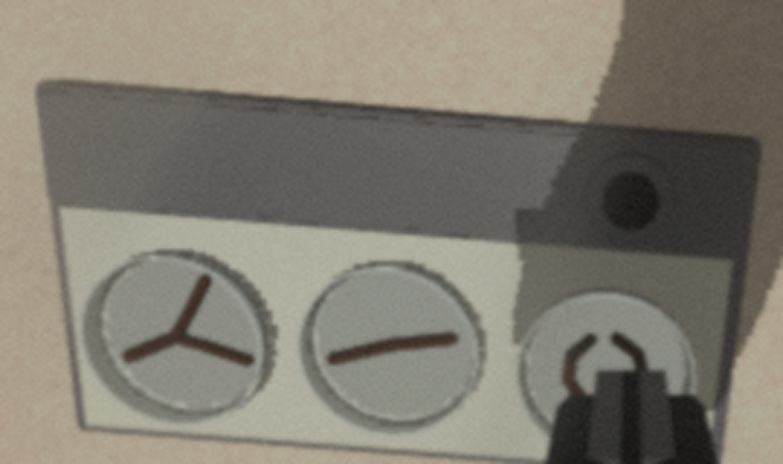

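Run:
```python
from h import *
np.set_printoptions(precision=4,suppress=True)
x,y=.4765,-.091
def st(n):
    s=r.get_state();print(n,round(s["time_s"],2),s["tcp_pos"],s["contact_force"])
r.servo_line([x,y,.065],max_speed=.15);r.dwell(.2);st("above")
print(r.servo_line([x,y,.022],max_speed=.02,force_limit=3));st("touch")
s=r.get_state()
print(r.servo_line([x,y,s["tcp_pos"][2]-.012],max_speed=.015,force_limit=12));st("down")
r.dwell(.2);st("held")
im=r.snapshot("scene");cv2.imwrite("pics/press.png",cv2.resize(im[130:230,190:320,::-1],None,fx=5,fy=5))
```

```text
above 6.67 [ 0.4767 -0.0911  0.0654] [-0.0289 -0.2452  1.2536]
True
touch 7.84 [ 0.4765 -0.091   0.0429] [ 0.7532 -0.1369  4.9529]
True
down 8.22 [ 0.4766 -0.091   0.0409] [-3.871   0.9745 13.2361]
held 8.43 [ 0.4765 -0.091   0.0409] [-1.9104  0.6037 13.8515]
```

View pics/press.png

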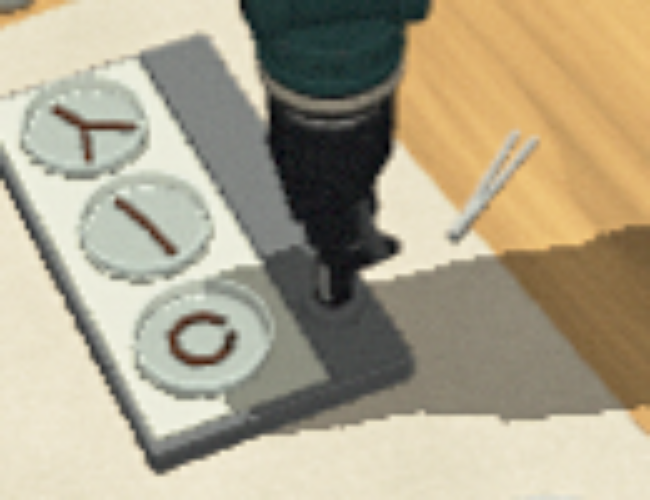

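Run:
```python
from h import *
np.set_printoptions(precision=4,suppress=True)
x,y=.4765,-.091
def st(n):
    s=r.get_state();print(n,round(s["time_s"],2),s["tcp_pos"],s["contact_force"])
print(r.servo_line([x,y,.035],max_speed=.015,force_limit=12));r.dwell(.1);st("deeper")
for z in (.0405,.0415,.0425,.0435,.0445,.0455,.0465,.0475,.0485,.050):
    r.servo_line([x,y,z],max_speed=.03);r.dwell(.1);st(z)
```

```text
True
deeper 8.78 [ 0.4765 -0.091   0.0408] [-3.3346  0.4612 15.621 ]
0.0405 9.13 [ 0.4765 -0.091   0.0409] [-2.5726  0.9832 14.483 ]
0.0415 9.48 [ 0.4765 -0.091   0.0415] [0.565  0.3403 3.785 ]
0.0425 9.83 [ 0.4765 -0.091   0.0425] [ 0.495  -0.9281  4.0613]
0.0435 10.18 [ 0.4765 -0.091   0.0435] [ 0.8349 -0.5298  4.5508]
0.0445 10.53 [ 0.4765 -0.091   0.0445] [ 1.3365 -0.0139  3.1626]
0.0455 10.88 [ 0.4765 -0.091   0.0455] [ 1.4161 -0.732   0.9965]
0.0465 11.23 [ 0.4765 -0.091   0.0465] [ 0.537  -1.3975  1.6919]
0.0475 11.58 [ 0.4763 -0.0909  0.0474] [-0.5584  1.073   0.4043]
0.0485 11.93 [ 0.4765 -0.091   0.0485] [-0.8246 -0.4186  0.5446]
0.05 12.28 [ 0.4765 -0.091   0.05  ] [-0.2719  0.009  -0.5431]
```

Run:
```python
from h import *
np.set_printoptions(precision=4,suppress=True)
r.servo_line([.4765,-.091,.2],max_speed=.2)
s=r.get_state();im=r.snapshot("wrist");cv2.imwrite("pics/w2.png",cv2.resize(im[:,:,::-1],(768,576),interpolation=cv2.INTER_CUBIC))
d=r.spot_in("wrist","button_top");print("btn",d)
print(s["tcp_pos"],[proj("wrist",[.4765,-.091,z],s) for z in (.036,.047)],[proj("scene",[.4765,-.091,z]) for z in (.036,.047)])
r.servo_line([.543,-.312,.2],max_speed=.25);r.dwell(.2)
s=r.get_state();im=r.snapshot("wrist");cv2.imwrite("pics/w3.png",cv2.resize(im[:,:,::-1],(768,576),interpolation=cv2.INTER_CUBIC))
d=r.spot_in("wrist","dish_forked_mid");print(d,s["time_s"],s["tcp_pos"])
for e in d: print(atz("wrist",e["xy"],.033,s))
im=r.snapshot("scene");cv2.imwrite("pics/sc3.png",cv2.resize(im[130:230,190:320,::-1],None,fx=5,fy=5))
```

```text
btn [{'xy': [254.8, 180.4], 'p': 0.91}]
[ 0.4761 -0.0909  0.199 ] [array([256.2167, 180.0205]), array([256.1867, 182.2727])] [array([256.2563, 188.3681]), array([256.2332, 186.0743])]
[{'xy': [253.8, 179.5], 'p': 0.91}] 14.5583 [ 0.543  -0.3111  0.2004]
[ 0.5441 -0.3142  0.033 ]
```

View pics/w2.png

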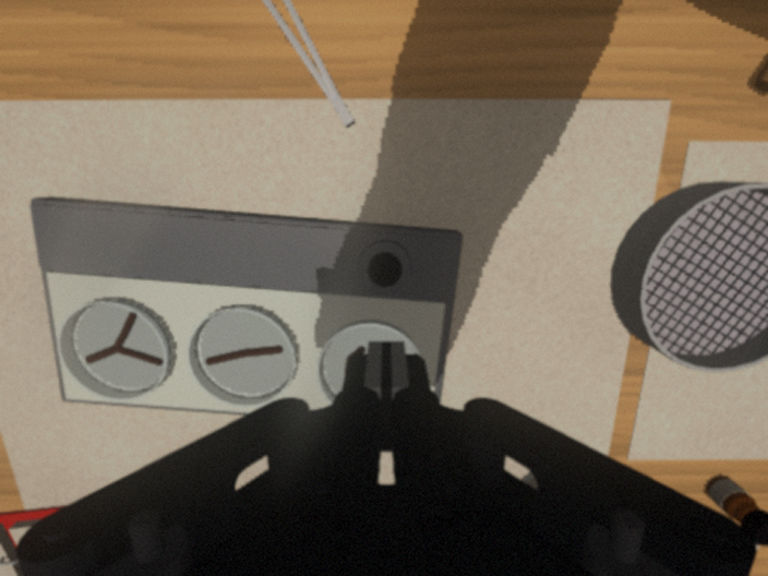

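View pics/w3.png

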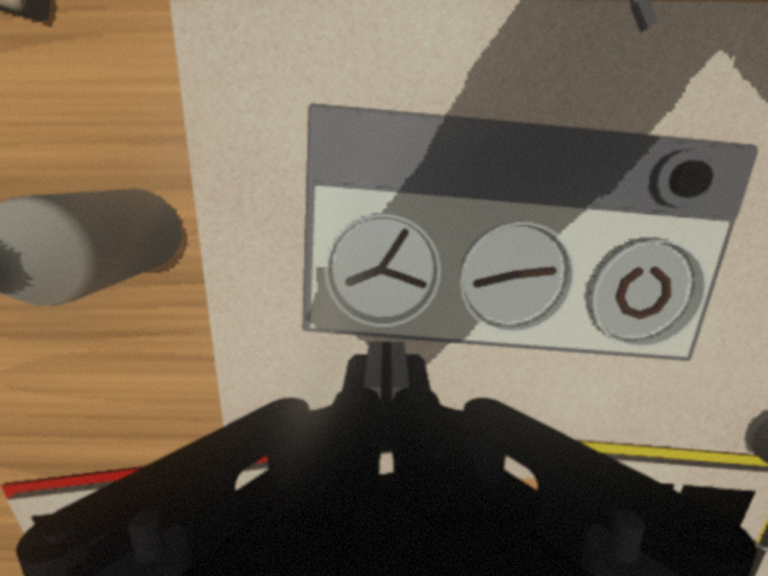

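View pics/sc3.png

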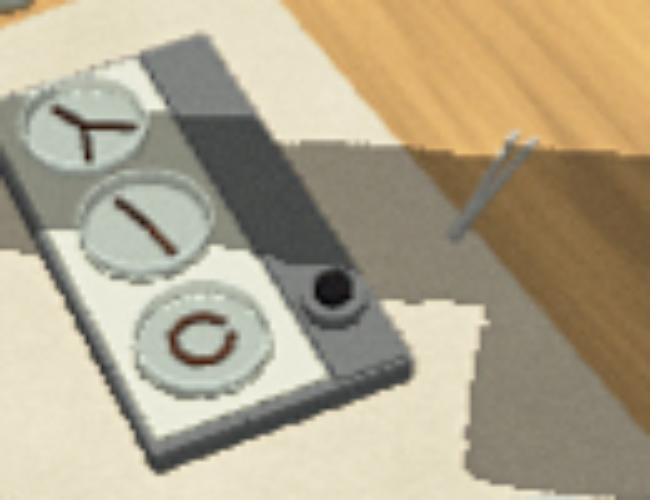

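The wrist view now has the forked root's dish centred at (384,270), with the Y junction at (381,270). The button at (691,179) has come back up, proud of its housing. The dishes look unmoved. I check the button height from these views, then point at the forked root.

Run:
```python
from h import *
np.set_printoptions(precision=4,suppress=True)
s=r.get_state()
b=(190+332/5,130+289/5)
print("btn tri w3/scene",tri(ray("wrist",(691/1.5,179/1.5),s),ray("scene",b)))
print("dish rim",atz("wrist",(384/1.5,270/1.5),.040,s),"root",atz("wrist",(384/1.5,264/1.5),.031,s), atz("wrist",(381/1.5,270/1.5),.031,s))
x,y=.5435,-.3125
r.servo_line([x,y,.057],max_speed=.15)
s=r.get_state();print(s["time_s"],s["tcp_pos"],s["contact_force"])
r.dwell(2.6)
s=r.get_state();print(s["time_s"],s["tcp_pos"],s["contact_force"])
im=r.snapshot("scene");cv2.imwrite("pics/pt.png",cv2.resize(im[110:230,170:320,::-1],None,fx=5,fy=5))
im=r.snapshot("wrist");cv2.imwrite("pics/w4.png",cv2.resize(im[:,:,::-1],(768,576),interpolation=cv2.INTER_CUBIC))
```

```text
btn tri w3/scene [ 0.4757 -0.0903  0.0392]
dish rim [ 0.543 -0.312  0.04 ] root [ 0.5403 -0.3121  0.031 ] [ 0.5451 -0.3144  0.031 ]
15.8083 [ 0.5439 -0.3128  0.0578] [-0.4926  0.0441 -0.3037]
18.4083 [ 0.5435 -0.3125  0.057 ] [-0.4418  0.9174  0.0975]
```

View pics/pt.png

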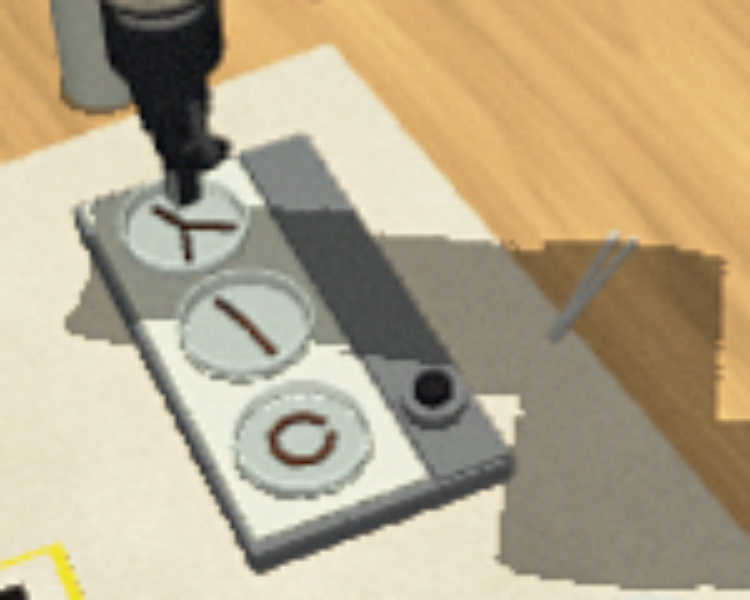

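View pics/w4.png

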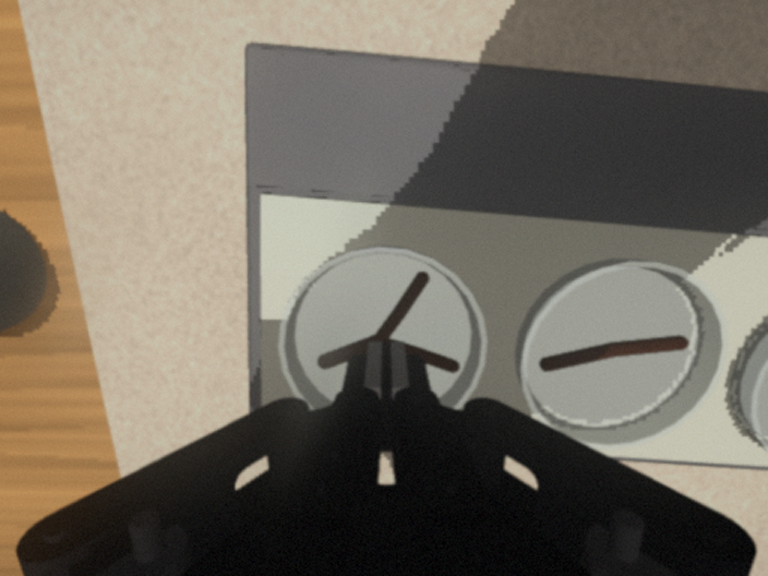

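Run:
```python
from h import *
np.set_printoptions(precision=4,suppress=True)
s=r.get_state()
print("expected root px",proj("wrist",[.5435,-.3125,.033],s)*1.5)
# button height from w2/w3
s2=dict(eef_rot=s["eef_rot"],tcp_pos=np.array([.4761,-.0909,.199]));s3=dict(eef_rot=s["eef_rot"],tcp_pos=np.array([.543,-.3111,.2004]))
print("btn",tri(ray("wrist",(385/1.5,269/1.5),s2),ray("wrist",(691/1.5,179/1.5),s3)))
for z in (.041,.047): print(z,proj("wrist",[.4765,-.091,z],s3)*1.5,proj("wrist",[.4765,-.091,z],s2)*1.5)
```

```text
expected root px [383.6358 341.1229]
btn [ 0.4751 -0.0905  0.0406]
0.041 [690.2291 180.7483] [384.441  271.2413]
0.047 [696.3212 180.9155] [384.4153 273.1174]
```

Run:
```python
from h import *
a=cv2.imread("pics/scene0.png");b=cv2.resize(r.snapshot("scene")[:,:,::-1],(768,576),interpolation=cv2.INTER_CUBIC)
cv2.imwrite("pics/scene5.png",b)
sl=(slice(250,320),slice(345,425))
cv2.imwrite("pics/cmp.png",np.hstack([cv2.resize(i[sl],None,fx=4.8,fy=4.8,interpolation=cv2.INTER_CUBIC) for i in (a,b)]))
for i in (a,b):
    g=i[265:300,370:402].max(2).astype(float);m=g<50;ys,xs=np.nonzero(m);print(m.sum(),xs.mean()+370,ys.mean()+265)
```

```text
95 384.4526315789474 281.8421052631579
86 384.5 281.3953488372093
```

View pics/cmp.png

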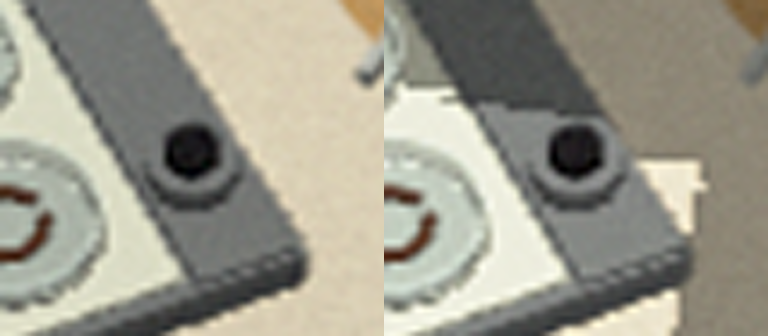

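The button sits at the same height before and after the press, so it sprang back. The height measured from pictures (39–41 mm) is lower than the 47 mm contact. That fits the black blob including the button's side. The force curve showed a spring over about 6 mm and then a hard stop. Now the wide steel sieve.

Run:
```python
from h import *
np.set_printoptions(precision=4,suppress=True)
r.servo_line([.5435,-.3125,.22],max_speed=.2)
r.servo_line([.481,.1765,.22],max_speed=.25);r.dwell(.2)
s=r.get_state();im=r.snapshot("wrist");cv2.imwrite("pics/w6.png",cv2.resize(im[:,:,::-1],(768,576),interpolation=cv2.INTER_CUBIC))
print(s["time_s"],s["tcp_pos"])
for e in r.spot_in("wrist","sieve_wide_mid"): print(e,atz("wrist",e["xy"],.03,s))
print(proj("wrist",[.481,.1765,.045],s)*1.5,proj("wrist",[.481,.1765,.02],s)*1.5)
```

```text
21.85 [0.4811 0.1761 0.22  ]
{'xy': [458.0, 17.9], 'p': 0.82} [0.3078 0.3944 0.03  ]
{'xy': [262.1, 171.1], 'p': 0.58} [0.4767 0.1831 0.03  ]
[385.1619 265.6411] [385.2072 259.2435]
```

View pics/w6.png

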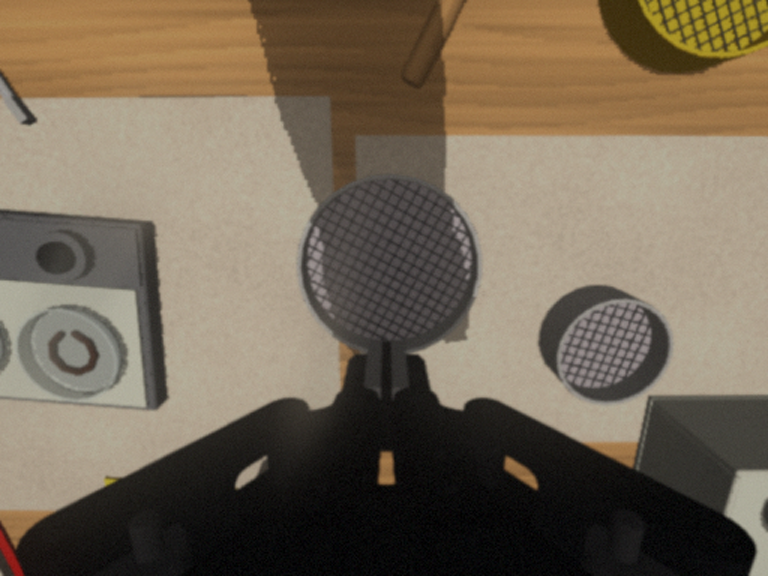

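The wide sieve's rim is centred at (389.5,263). The small sieve at (615,350) and the yellow one at (715,10) are clear of the path.

Run:
```python
from h import *
np.set_printoptions(precision=4,suppress=True)
s=r.get_state()
c=atz("wrist",(389.5/1.5,263/1.5),.045,s);print(c)
r.servo_line([c[0],c[1],.22],max_speed=.1)
r.servo_line([c[0],c[1],.047],max_speed=.12);r.dwell(2.6)
s=r.get_state();print(s["time_s"],s["tcp_pos"],s["contact_force"])
im=r.snapshot("scene");cv2.imwrite("pics/sc7.png",cv2.resize(im[:,:,::-1],(768,576),interpolation=cv2.INTER_CUBIC))
im=r.snapshot("wrist");cv2.imwrite("pics/w7.png",cv2.resize(im[:,:,::-1],(768,576),interpolation=cv2.INTER_CUBIC))
```

```text
[0.4788 0.1801 0.045 ]
26.3917 [0.4788 0.1801 0.047 ] [ 1.0648  0.2293 -0.2324]
```

View pics/sc7.png

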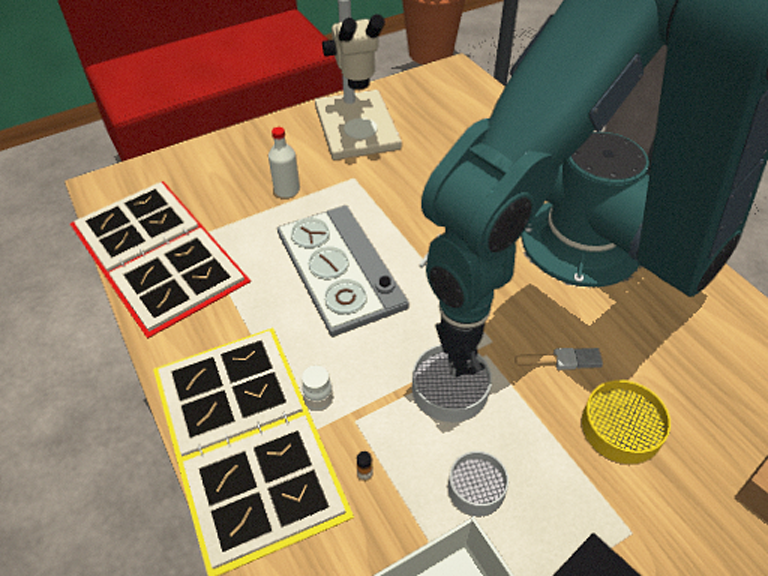

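View pics/w7.png

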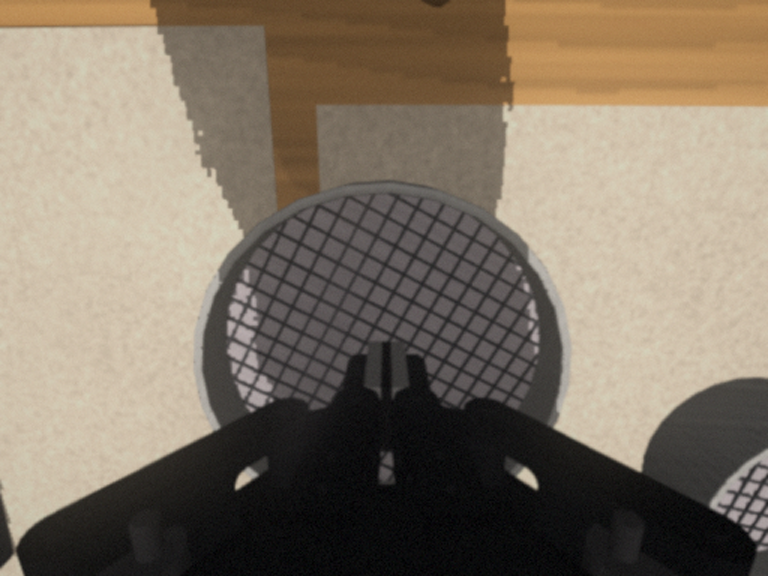

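The tips at (386,366) are over the middle of the wide sieve, whose rim runs from x 195 to 570. In the scene view nothing else has moved and no contact force shows. I hand in.

Run:
```python
from bench import r
r.finish_job()
```

```text
the job is handed in; nothing more can be done
```

I pressed and released the button, pointed at the forked root, then pointed at the wide steel sieve, and handed the job in still pointing there at about 26 s of the 64 s allowed. `finish_job` gave no verdict.

- **Button:** I pressed it with shut fingers to a hard stop at tip height 41 mm, with 13–16 N on the tool. On release I measured a spring over about 6 mm, and the button looks the same in the scene camera before and after.
- **Forked root:** I held the tips for 2.6 s at 57 mm height, about 26 mm above the middle of the root. The wrist picture put the root's fork within a few pixels of where I was pointing.
- **Wide sieve:** I held for 2.6 s at 47 mm height, about 27 mm above the mesh, and stayed there. The wrist picture shows the tips over the middle of the rim.
- **Other things:** Nothing else appears moved in the last scene picture, and contact force stayed at noise level (about 1 N).

**Disagreements:**
- The pictures put the button top at about 39–41 mm, while contact began at about 47 mm. I put this down to the black button's side being counted with its top, and trusted the force readings.
- The top and scene cameras differed by about 7 mm on the forked dish, so I used the close wrist view instead.
- The detector ranked the yellow look-alike sieve first in the last wrist view, so I chose the sieve by its colour and size.

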